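# Index a furniture leg for its next flute

### The arm

A 7-joint arm with a two-finger parallel gripper is mounted at the origin on the work surface; the furniture and walls round the work are solid. World frame = base frame: x ahead of the robot, y to its left, z up, the work surface at z = 0. Lengths are in m, angles in rad, forces in N, time in s.
With the tool pointing down it reaches from about 0.425 to 0.925 m from the base axis. Payload 6.8 kg.
Tool frame: the origin (TCP) lies on the centre line of the jaws, within the pads' length; the fingertips stand 14 mm ahead of it and the grasp point (between the pads) lies 5 mm behind it; z points along the fingers, y is the line along which they close (so a half turn about z gives the same grasp; the last joint's range is limited). The gripper opens to 88 mm and grips with 3 to 60 N. Pads are 20 mm wide; open, the fingers measure 115 mm over their backs; the gripper's body (75 mm by 178 mm) begins 61 mm behind the grasp point.
Start: joints at [1.041, 0.477, 0.022, 1.555, -0.011, 1.109, -0.083], TCP at [0.276, -0.616, 0.237] pointing down, gripper open.
Joint ranges: [-2.96, 2.96], [-0.34, 2.1], [-1.41, 1.46], [0.24, 2.44], [-1.37, 4.51], [0.17, 1.92], [-2.96, 2.96]. Speed limits (rad/s): [2.39, 2.39, 3.14, 3.14, 3.14, 3.14, 3.14].

### API

Orientations are given as [roll, pitch, yaw] about the fixed x, y, z axes, in that order (R = Rz(yaw) Ry(pitch) Rx(roll)).
In Python, from rig import sensors, optics, arm gives the robot as it stands.
- The arm moves only by the tool jog_arm, never from a script. Its argument "plan" is a list of rows, each a list of 3 entries, a list of its own where there are three numbers: the turn, a rotation vector about the tool's x, y, z in degrees, then the shift along the tool's x, y, z in m, then the finger opening in m, from 0 to 0.0878. A call has 1 to 20 rows; each row shifts and turns the commanded pose from where the row before left it, along the tool's axes as they then stand; what a row does not reach is not made up. A row lasts 1/10 s, in which the tool goes at most 50 mm and 8.59 degrees, less where a joint would pass 70% of its speed; a pose out of reach is approached as far as the arm can. A call with a gripper value outside its range is refused whole. The fingers move at their own pace and stop on an object; the grip force is fixed at half the most. Time passes only in rows, so rows that do not move let the fingers close. It gives the time, the measured TCP pose, the force, the opening and the grip force at its end, in the units of the state.
- sensors.observe(): the state, without advancing time (a new reading comes with each control period).
- optics.snapshot(name): name is "scene" or "side" or "wrist"; returns a dict with "pixels" (384x512x3 uint8, red, green, blue), "range_z" (384x512 float32, m along the optical axis (not along the pixel's ray), 0 where there is no reading), "camera_matrix" (3x3 intrinsics, pixels), "eye" and "orientation" of the camera in the world; the wrist camera has in their place "tool_from_camera" (4x4, takes a point from camera to tool coordinates, whose origin is the TCP and whose axes are the flange's). Camera axes: x right, y up, looking along -z (the intrinsics and any distortion apply to the point x, -y, -z); pixel columns grow to the right and rows downward; lengths in m; the calibration is good to about 2 mm. A picture is of the moment at which its call begins: read the wrist's pose just before it.
- arm.close_job(): hands the job in; it is judged then, once.
The state is a dict: "time": time; "qpos": joint angles; "qd": joint speeds; "tau": joint torques, N m; "tool_pos": TCP position; "tcp_rot": TCP orientation; "force": force on the tool from outside, world axes, zero at the start; "torque": the same for the moment, N m; "opening": opening from 0.0 (shut) to 1.0 (fully open); "grasp_force": force on a finger pad.
Only numpy, scipy, OpenCV 4.12 (cv2) and the standard library are available. Lean on these libraries where they do the work, as an engineer would, in place of code of your own. Each camera call takes 0.05 s, during which the arm holds its last target. There are 200 camera calls.

### The job

The leg with one carved flute is to get its next flute an eighth of a turn on. Stand that leg, tenon down, fully home in the cup chuck of the index head with its flute facing the steel pointer, and let go of it; then turn the black index knob clockwise from its home stop, feeling for the clicks, to the third click without running on towards the fourth. The clicks only locate the spindle and do not lock it, so finish still gripping the knob at the third click; leave the plain leg, the glue bottle and the wax tin where they are.

Things in the scene. Friction and masses are not known exactly. Their poses are not given: they have to be found in the camera images.
- index_head: Index head, fixed to the bench: green housing on a dark flange 150 x 350 mm, its flat top 41.5 mm above the bench. Origin: centre of its underside. On its own y axis stand the cup chuck (y = +95 mm) and the index knob (y = -95 mm), both vertical, belt-coupled 1:1 in the same sense; the pointer is on its own -x side. A block up to 65 mm high stands between them
- chuck_mouth (a point): Centre of the mouth of the cup chuck, on the spindle's axis at the level of its rubber-faced rim, 68 mm above the bench; it does not turn. The cup is 53 mm across outside; its bore is 32.5 mm wide and 22 mm deep with a flared mouth. A leg is home when its collar rests on the rim
- pointer_tip (a point): Tip of the fixed steel pointer, 27.5 mm from the spindle's axis on the head's own -x side, 85 mm above the bench; it points at the axis just above the collar of a seated leg. Its bracket, 22 mm wide, stands 44 to 58 mm from the axis, its top 92 mm above the bench
- leg_grip (a point): Fluted leg, turned pale wood, 87.5 mm high, about 90 g, standing loose on its tenon. Point on its axis 58 mm above the tenon's end, in the column to grip. From below: tenon 30 mm across, 16 mm long; collar 44 mm across up to 27 mm; column 39 mm across from 31 to 74 mm; rounded foot on top. Its own z axis points up, its own x axis out through the flute
- flute (a point): The mouth of the single carved flute on the leg's column: a hollow groove 13 mm wide, 6 mm deep, running up the column and out through the rounded foot on top, the only groove along the leg. This point is 19.5 mm from the leg's axis, 58 mm above the end of the tenon
- leg_shoulder (a point): Point on the fluted leg's axis at the underside of the collar, 16 mm above the end of the tenon: it coincides with the middle of the chuck's mouth when the leg is home
- knob_grip (a point): Middle of the bar of the black index knob, on its turning axis, 86 mm above the bench: a bar 66 mm long, 15 mm thick, from 65 to 101 mm above the bench, over a notched plate 96 mm across whose top is at 53 mm. Its own x axis runs along the bar (parallel to the head's own x axis at the home stop)
- index_knob (a joint): Angle of the index knob in rad: 0 at its home stop, where it starts, growing clockwise seen from above. A spring roller drops into a notch every 15 degrees: clicks at 0.262, 0.524, 0.785 and so on, 24 to the turn. Leaving a notch takes 0.3 to 0.4 N m for the first degree or two, little after that; from half-way on the knob pulls itself, with 0.2 to 0.3 N m at the end, into the next notch
- plain_leg_center (a point): Bystander: the second leg, same shape and size but without a flute, standing loose on its tenon; point on its axis 44 mm above the bench
- glue_center (a point): Bystander: standing glue bottle, 56 mm across and 194 mm high, white with an orange nozzle; point at mid-height
- tin_center (a point): Bystander: round wax tin, 87 mm across and 40 mm high; point at its centre
Not all that is in view belongs to the job. What is shaped like the part that bears leg_grip but purple or turquoise is not meant.

How it is judged:
On the way:
1. the fluted leg stands home in the chuck with its flute facing the pointer (within 10 degrees), let go, the knob still at its home stop (horizontal distance between leg_shoulder and chuck_mouth below 0.003 m and z of leg_shoulder in the frame of chuck_mouth below 0.003 m and angle between leg_shoulder's own z axis and vertical below 0.06 rad and x of flute in the frame of chuck_mouth below -0.01 m and y of flute in the frame of chuck_mouth between -0.004 and 0.004 m and contact force between the fingers and fluted_leg below 0.1 N and value of joint index_knob below 0.08 rad), for 0.2 s.
At the end, for the whole second after the job is handed in: Fingers grip the knob (over 2 N) at rest at the third click, 0.72 to 0.85 rad; the fluted leg, untouched, stands home (collar within 3 mm of the rim, axis within 3 mm, upright within 0.06 rad), its flute an eighth of a turn clockwise from the pointer, within about 15 degrees (value of joint index_knob between 0.72 and 0.85 rad and velocity of joint index_knob between -0.1 and 0.1 rad/s and contact force between the fingers and index_knob above 2 N and horizontal distance between leg_shoulder and chuck_mouth below 0.003 m and z of leg_shoulder in the frame of chuck_mouth below 0.003 m and angle between leg_shoulder's own z axis and vertical below 0.06 rad and x of flute in the frame of chuck_mouth below -0.0085 m and y of flute in the frame of chuck_mouth above 0.0085 m and contact force between the arm and fluted_leg below 0.1 N); the arm keeps its last pose, push and grip.
It fails at once if the knob runs on towards the fourth click (value of joint index_knob above 0.96 rad).
It fails at once if the plain leg is disturbed (distance of plain_leg_center from where it was at the start of the episode above 0.02 m).
It fails at once if the glue bottle is disturbed (distance of glue_center from where it was at the start of the episode above 0.02 m).
It fails at once if the wax tin is disturbed (distance of tin_center from where it was at the start of the episode above 0.02 m).
It also fails if it takes over 59 s, if anything falls off the work surface, if the arm or the gripper's body presses on something with over 40 N, if the wrist force passes 120 N, or if a joint passes its speed limit or range.

## Working session

There is one attempt and no reset: what is moved stays moved. The work goes in short steps, Python scripts to look and compute and a tool call to move; the robot and the scene stay as the last step left them, time stands still between calls to the robot, and variables do not carry over. Pictures are saved under pics/ and viewed, at most 10 in all, crops included, and the job is handed in when it is done.

Besides the shell and the picture viewer there is one more tool, called after "Call:" as a command line: name --argument value ..., lists and objects as JSON in quotes. jog_arm: Moves the arm, as the interface text tells. Its arguments: {"type":"object","properties":{"plan":{"type":"array"}},"required":["plan"]}

```bash
ls; mkdir -p pics; cat > h.py <<'E'
import numpy as np, cv2
from scipy.spatial.transform import Rotation as R
from rig import sensors, optics, arm
def pose():
    s=sensors.observe(); T=np.eye(4); r=np.array(s["tcp_rot"])
    T[:3,:3]=R.from_euler('xyz',r).as_matrix() if r.size==3 else (R.from_quat(r).as_matrix() if r.size==4 else r)
    T[:3,3]=s["tool_pos"]; return T
def snap(n,save=None):
    T=pose(); d=optics.snapshot(n)
    if n=="wrist": C=T@np.array(d["tool_from_camera"])
    else:
        C=np.eye(4); o=np.array(d["orientation"]); C[:3,:3]=R.from_euler('xyz',o).as_matrix() if o.size==3 else (R.from_quat(o).as_matrix() if o.size==4 else o); C[:3,3]=d["eye"]
    z=d["range_z"]; K=np.array(d["camera_matrix"]); v,u=np.mgrid[:384,:512]
    P=np.stack([(u-K[0,2])/K[0,0]*z,-(v-K[1,2])/K[1,1]*z,-z],-1)@C[:3,:3].T+C[:3,3]
    P[z==0]=np.nan
    if save: np.savez(save,im=d["pixels"],P=P,K=K,C=C)
    return d,P,K,C
E
python3 - <<'E'
from h import *
print(sensors.observe())
for n in ("scene","side","wrist"):
    d,P,K,C=snap(n,n+'0.npz'); print(n,[k for k in d],K.tolist(),C.round(3).tolist(),d.get("orientation"))
a=np.load('scene0.npz')['im'];b=np.load('side0.npz')['im']
cv2.imwrite('pics/a.png',cv2.resize(a[...,::-1],(800,600)));cv2.imwrite('pics/b.png',cv2.resize(b[...,::-1],(800,600)))
E
```

```text
pics
{'time': 0.0, 'qpos': array([ 1.04091978,  0.47776791,  0.02233726,  1.55642615, -0.01149967,
        1.10927466, -0.08310912]), 'qd': array([ 0.00107941, -0.00068905, -0.00069439, -0.00141525,  0.00066361,
        0.00026302, -0.00099054]), 'tau': array([-9.36020770e-04, -5.82854533e+01,  1.53378792e+00, -2.72609264e+01,
       -5.44031581e-02,  1.71137979e-02,  1.89107741e-04]), 'tool_pos': array([ 0.27609379, -0.6153385 ,  0.23571391]), 'tcp_rot': array([-3.13984937e+00,  1.27594669e-04,  4.21791746e-01]), 'force': array([ 0.18976088, -0.48305195,  0.18630252]), 'torque': array([ 0.00352364, -0.04516331, -0.01459926]), 'grasp_force': 0.0, 'opening': 0.9978622730754476}
scene ['pixels', 'range_z', 'camera_matrix', 'eye', 'orientation'] [[408.8457394355783, 0.0, 253.35428716329224], [0.0, 408.8457394355783, 193.9116878495713], [0.0, 0.0, 1.0]] [[-0.651, 0.452, -0.61, -0.461], [-0.759, -0.388, 0.522, 0.855], [-0.0, 0.803, 0.596, 1.024], [0.0, 0.0, 0.0, 1.0]] [ 9.32411243e-01  4.54937775e-04 -2.27914182e+00]
side ['pixels', 'range_z', 'camera_matrix', 'eye', 'orientation'] [[470.2809182117665, 0.0, 251.27841728142084], [0.0, 470.2809182117665, 188.83269867402527], [0.0, 0.0, 1.0]] [[-0.873, 0.204, -0.443, -0.255], [-0.488, -0.366, 0.792, 1.412], [-0.001, 0.908, 0.419, 0.826], [0.0, 0.0, 0.0, 1.0]] [ 1.13822428e+00  6.73314705e-04 -2.63200190e+00]
wrist ['pixels', 'range_z', 'camera_matrix', 'tool_from_camera'] [[276.9218208929148, 0.0, 263.229043195769], [0.0, 276.9218208929148, 187.60462243714008], [0.0, 0.0, 1.0]] [[0.409, 0.87, 0.274, 0.351], [-0.912, 0.391, 0.122, -0.582], [-0.001, -0.3, 0.954, 0.382], [0.0, 0.0, 0.0, 1.0]] None
```

View pics/a.png

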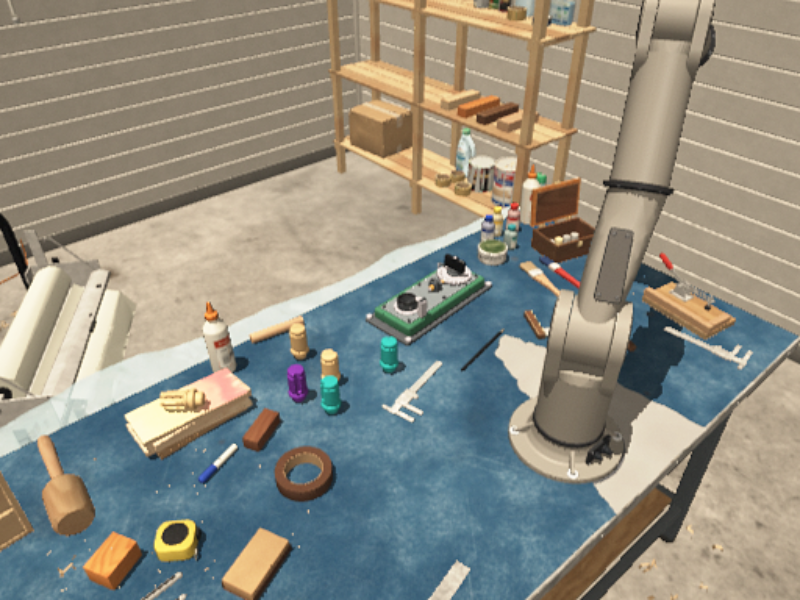

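View pics/b.png

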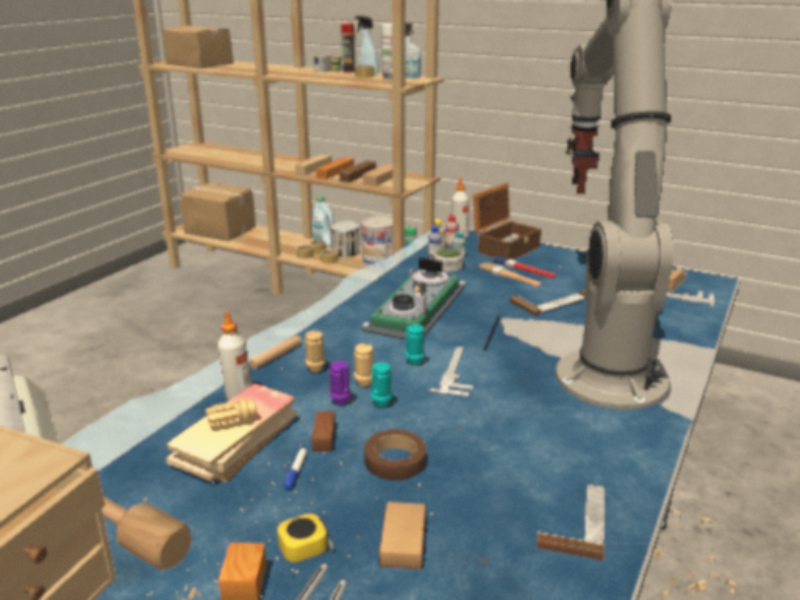

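The scene view shows two pale legs, at about (299,340) and (330,366). The purple leg at (297,383) and the turquoise ones at (389,354) and (330,394) are decoys. The index head is at (430,297), the glue bottle at (218,340) and the tin at (492,250). Next I enlarge the legs and measure.

```bash
python3 - <<'E'
from h import *
s=np.load('scene0.npz');b=np.load('side0.npz')
def crop(im,x0,y0,x1,y1,w,h): return cv2.resize(im[y0:y1,x0:x1,::-1],(w,h),interpolation=cv2.INTER_CUBIC)
A=crop(s['im'],180,195,265,270,400,353);B=crop(b['im'],185,200,280,265,400,274)
C=crop(s['im'],230,155,320,220,400,289);D=crop(b['im'],230,160,300,215,400,314)
top=np.vstack([A[:290],C]);bot=np.vstack([B,np.zeros((579-274-305,400,3),np.uint8),D[:305]])
cv2.imwrite('pics/c.png',np.hstack([top,bot]))
for nm,S in(('scene',s),('side',b)):
    P=S['P'];z=P[...,2];im=S['im'].astype(int)
    hsv=cv2.cvtColor(S['im'],cv2.COLOR_RGB2HSV)
    reg=(P[...,0]>.2)&(P[...,0]<.95)&(abs(P[...,1])<.75)
    # objects clusters above z .015
    m=(reg&(z>.02)&(z<.25)).astype(np.uint8)
    n,l,st,c=cv2.connectedComponentsWithStats(m)
    for i in range(1,n):
        if st[i,4]>60:
            q=P[l==i]; print(nm,(c[i]*1.5625).round(),st[i,4],'med',np.median(q,0).round(3),'min',q.min(0).round(3),'max',q.max(0).round(3),np.median(S['im'][l==i],0))
    # green head top
    g=reg&(hsv[...,0]>50)&(hsv[...,0]<80)&(hsv[...,1]>80)&(z>.036)&(z<.046)
    q=P[g]
    if len(q)>20: print(nm,'green',len(q),cv2.minAreaRect((q[:,:2]*1000).astype(np.float32)))
E
```

```text
scene [539. 220.] 2323 med [ 0.537 -0.585  0.064] min [ 0.399 -0.723  0.02 ] max [ 0.683 -0.358  0.195] [114.  85.  51.]
scene [430. 295.] 1615 med [ 0.506 -0.098  0.044] min [ 0.447 -0.271  0.02 ] max [0.598 0.051 0.108] [103. 148. 114.]
scene [193. 395.] 2774 med [0.544 0.55  0.055] min [0.491 0.407 0.02 ] max [0.676 0.685 0.193] [249. 196. 166.]
scene [290. 334.] 327 med [0.576 0.276 0.036] min [0.553 0.199 0.02 ] max [0.705 0.337 0.093] [230. 186. 129.]
scene [389. 352.] 213 med [0.391 0.147 0.063] min [0.378 0.12  0.021] max [0.418 0.163 0.092] [ 44. 133. 120.]
scene [330. 379.] 433 med [0.39  0.311 0.068] min [0.359 0.249 0.02 ] max [0.471 0.342 0.093] [ 70. 147. 120.]
scene [297. 380.] 233 med [0.449 0.359 0.066] min [0.436 0.334 0.021] max [0.476 0.375 0.092] [ 96.  45. 118.]
scene [260. 426.] 283 med [0.416 0.474 0.031] min [0.383 0.426 0.02 ] max [0.453 0.52  0.037] [165. 101.  67.]
scene [303. 470.] 620 med [0.262 0.472 0.03 ] min [0.212 0.413 0.02 ] max [0.323 0.524 0.036] [126.  83.  59.]
scene [177. 536.] 507 med [0.283 0.721 0.035] min [0.252 0.682 0.021] max [0.327 0.
[... 568 characters left out ...]
.595 0.297 0.093] [172. 137.  91.]
side [372. 372.] 551 med [0.394 0.315 0.061] min [0.359 0.258 0.02 ] max [0.472 0.347 0.093] [ 56. 146. 116.]
side [339. 380.] 301 med [0.451 0.367 0.06 ] min [0.436 0.337 0.02 ] max [0.48  0.38  0.093] [101.  52. 121.]
side [323. 426.] 264 med [0.415 0.481 0.031] min [0.381 0.426 0.02 ] max [0.454 0.521 0.036] [146.  94.  63.]
side [395. 450.] 640 med [0.265 0.479 0.031] min [0.211 0.416 0.02 ] max [0.323 0.529 0.036] [115.  83.  61.]
side [304. 530.] 511 med [0.284 0.726 0.035] min [0.25  0.683 0.02 ] max [0.327 0.75  0.04 ] [178. 150.  58.]
side green 172 ((522.1809692382812, -100.72810363769531), (125.27809143066406, 304.6650390625), 6.2967143058776855)
```

View pics/c.png

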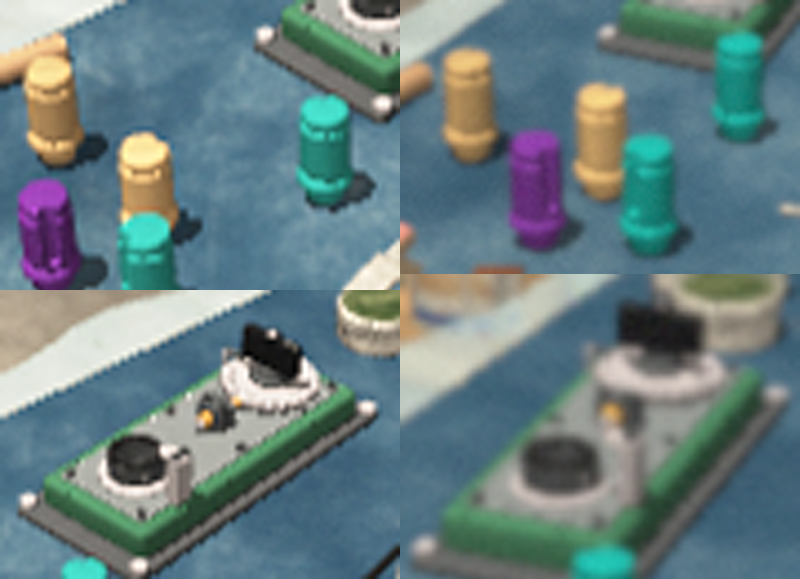

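In the enlarged crops neither pale leg's flute shows clearly from these views. The candidates are near (0.575, 0.28) and (0.455, 0.27). I will move the wrist camera over them, since the groove breaks out at the foot on top and should be visible from there.

Call:
jog_arm --plan '[[[0,0,0],[0.0296,-0.0234,-0.005],0.0878],[[0,0,0],[0.0296,-0.0234,-0.005],0.0878],[[0,0,0],[0.0296,-0.0234,-0.005],0.0878],[[0,0,0],[0.0296,-0.0234,-0.005],0.0878],[[0,0,0],[0.0296,-0.0234,-0.005],0.0878],[[0,0,0],[0.0296,-0.0234,-0.005],0.0878],[[0,0,0],[0.0296,-0.0234,-0.005],0.0878],[[0,0,0],[0.0296,-0.0234,-0.005],0.0878],[[0,0,0],[0.0296,-0.0234,0],0.0878],[[0,0,0],[0.0296,-0.0234,0],0.0878]]'

```text
time: 1.15
tool_pos: [0.451, -0.2797, 0.2768]
tcp_rot: [3.141, -0.0, 0.422]
force: [-0.1, -0.1, 0.3]
opening: 1.0
grasp_force: 0.0
```

Call:
jog_arm --plan '[[[0,0,0],[0.019,-0.0337,0],0.0878],[[0,0,0],[0.019,-0.0337,0],0.0878],[[0,0,0],[0.019,-0.0337,0],0.0878],[[0,0,0],[0.019,-0.0337,0],0.0878],[[0,0,0],[0.019,-0.0337,0],0.0878],[[0,0,0],[0.019,-0.0337,0],0.0878],[[0,0,0],[0.019,-0.0337,0],0.0878],[[0,0,0],[0.019,-0.0337,0],0.0878],[[0,0,0],[0.019,-0.0337,0],0.0878],[[0,0,0],[0.019,-0.0337,0],0.0878],[[0,0,0],[0.019,-0.0337,0],0.0878],[[0,0,0],[0.019,-0.0337,0],0.0878],[[0,0,0],[0.019,-0.0337,0],0.0878],[[0,0,0],[0.019,-0.0337,0],0.0878],[[0,0,0],[0,0,0],0.0878]]'

```text
time: 2.65
tool_pos: [0.4987, 0.2641, 0.2765]
tcp_rot: [-3.138, -0.001, 0.429]
force: [-0.2, -0.6, 1.0]
opening: 0.998
grasp_force: 0.0
```

```bash
python3 - <<'E'
from h import *
s=sensors.observe();print(s['time'],s['tool_pos'],s['tcp_rot'],s['qpos'].round(2))
d,P,K,C=snap('wrist','w1.npz')
cv2.imwrite('pics/d.png',cv2.resize(d['pixels'][...,::-1],(800,600),interpolation=cv2.INTER_CUBIC))
E
```

```text
2.65 [0.49873908 0.26413854 0.27653696] [-3.13802920e+00 -6.17944544e-04  4.29250450e-01] [-0.17  0.31 -0.53  1.75  0.16  1.13 -1.89]
```

View pics/d.png

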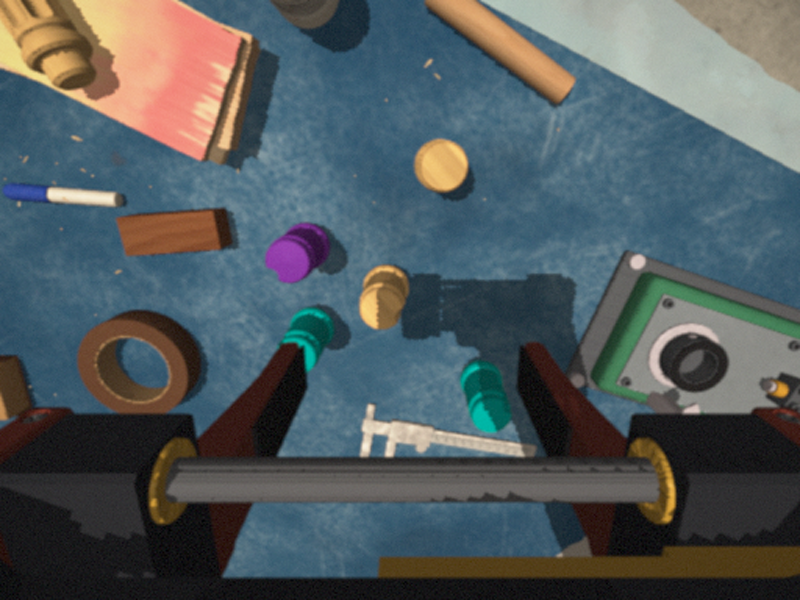

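The wrist view shows pale legs at (441,166) and (382,300), and the head's chuck at (693,360). The carved piece lying on the books at (50,40) is not standing, so it is not the one meant. I enlarge both legs.

```bash
python3 - <<'E'
from h import *
S=np.load('w1.npz');im=S['im'][...,::-1];P=S['P']
a=cv2.resize(im[80:130,255:310],(396,360),interpolation=cv2.INTER_CUBIC);b=cv2.resize(im[160:220,220:275],(396,432),interpolation=cv2.INTER_CUBIC)
o=np.zeros((432,800,3),np.uint8);o[:360,:396]=a;o[:,400:796]=b
o=cv2.convertScaleAbs(o,alpha=1.0)
cv2.imwrite('pics/e.png',o)
def cl(x,y):
    m=(np.hypot(P[...,0]-x,P[...,1]-y)<.04)&(P[...,2]>.075)&(P[...,2]<.1)
    q=P[m]; print(len(q),q.mean(0),cv2.minEnclosingCircle((q[:,:2]*1000).astype(np.float32)),np.percentile(q[:,2],[5,50,95]))
cl(.58,.28);cl(.457,.27)
g=S['im'].astype(int);m=(P[...,2]>.036)&(P[...,2]<.05)&(np.hypot(P[...,0]-.52,P[...,1]+.1)<.25)
print(m.sum())
m=(P[...,2]>.062)&(P[...,2]<.074)&(np.hypot(P[...,0]-.51,P[...,1]+.01)<.04)
q=P[m];print(len(q),cv2.minEnclosingCircle((q[:,:2]*1000).astype(np.float32)))
E
```

```text
776 [0.57722041 0.27440237 0.08512366] ((576.9671630859375, 274.1899108886719), 18.18022346496582) [0.0835188  0.08519936 0.08648145]
582 [0.45431494 0.27279245 0.08480792] ((453.14276123046875, 271.702880859375), 18.353269577026367) [0.08238423 0.08509205 0.08640358]
5999
720 ((506.3503112792969, -13.876592636108398), 36.38673400878906)
```

View pics/e.png

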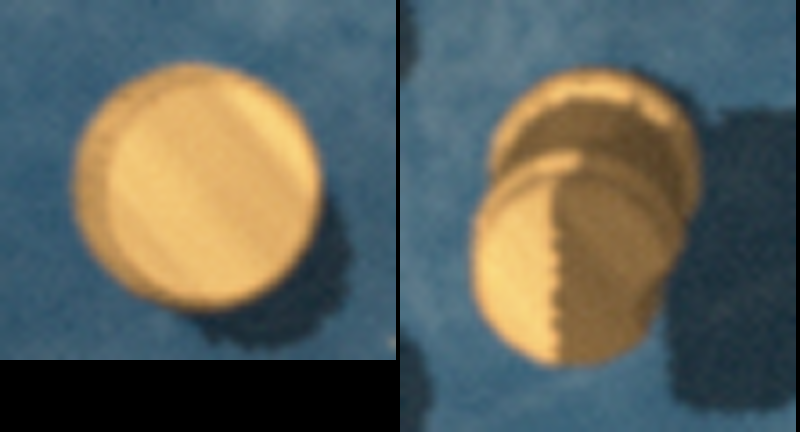

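The left leg shows a full round foot with no groove, so it is the plain one. The right one has a nick at the lower right, partly hidden by the gripper's shadow. I move closer to confirm it.

Call:
jog_arm --plan '[[[0,0,0],[-0.029,-0.005,0.012],0.0878],[[0,0,0],[-0.029,-0.005,0.012],0.0878],[[0,0,0],[-0.029,-0.005,0.012],0.0878],[[0,0,0],[-0.029,-0.005,0.012],0.0878],[[0,0,0],[0,0,0],0.0878]]'

```text
time: 3.2
tool_pos: [0.3824, 0.2255, 0.2269]
tcp_rot: [3.139, 0.005, 0.421]
force: [1.4, 0.4, 0.7]
opening: 1.001
grasp_force: 0.0
```

```bash
python3 - <<'E'
from h import *
d,P,K,C=snap('wrist','w2.npz');im=d['pixels'][...,::-1]
s=sensors.observe();print(s['time'],s['tool_pos'],s['tcp_rot'],s['qpos'].round(2))
p=C[:3,:3].T@(np.array([.455,.272,.086])-C[:3,3]);u=K[0,0]*p[0]/-p[2]+K[0,2];v=K[1,2]-K[1,1]*p[1]/-p[2];print(u,v)
u,v=int(u),int(v);x0,y0=max(u-35,0),max(v-35,0)
cr=im[y0:y0+70,x0:x0+70];a=cv2.resize(cr,(560,560),interpolation=cv2.INTER_CUBIC);print(x0,y0)
cv2.imwrite('pics/f.png',a)
m=(np.hypot(P[...,0]-.455,P[...,1]-.272)<.03)&(P[...,2]>.08)&(P[...,2]<.1)
q=P[m]; print(len(q),cv2.minEnclosingCircle((q[:,:2]*1000).astype(np.float32)))
E
```

```text
3.25 [0.3848052  0.22665837 0.22803587] [3.13957815e+00 1.81499848e-03 4.20824188e-01] [-0.15  0.15 -0.57  2.05  0.1   0.96 -1.92]
250.0994594216998 95.91886842635375
215 60
1044 ((452.9219055175781, 271.86444091796875), 18.171995162963867)
```

View pics/f.png

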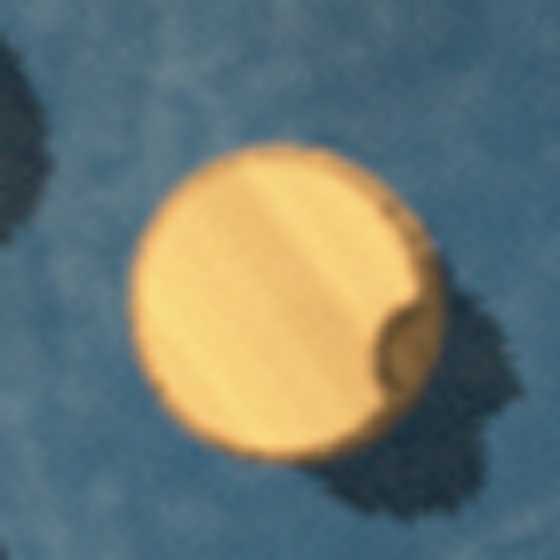

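The notch is clear at (415,352) in the crop, against the foot's centre at (285,300). This is the fluted leg. Next I compute the flute's direction and estimate the head pose from the earlier view.

```bash
python3 - <<'E'
from h import *
S=np.load('w2.npz');K=S['K'];C=S['C']
def back(u,v,z):
    r=C[:3,:3]@np.array([(u-K[0,2])/K[0,0],-(v-K[1,2])/K[1,1],-1]);return C[:3,3]+r*(z-C[2,3])/r[2]
f=lambda x,y,z:back(215+(x+.5)/8-.5,60+(y+.5)/8-.5,z)
n=f(413,350,.084);c=f(285,300,.07);m=f(283,302,.085);print(n,c,m)
for a in (np.array([.453,.2719]),m[:2]): print(np.degrees(np.arctan2(*(n[:2]-a)[::-1])),np.hypot(*(n[:2]-a)))
# head from w1
for w in('w1','w2'):
    S=np.load(w+'.npz');P=S['P'];im=S['im']
    hsv=cv2.cvtColor(im,cv2.COLOR_RGB2HSV)
    H=np.hypot(P[...,0]-.508,P[...,1]+.012)
    m=(P[...,2]>.064)&(P[...,2]<.072)&(H<.045)&(hsv[...,2]<100)
    q=P[m];print(w,len(q))
    if len(q)>50:
        q=q[np.hypot(*(q[:,:2]-np.median(q[:,:2],0)).T)<.032]
        print(cv2.minEnclosingCircle((q[:,:2]*1000).astype(np.float32)),q.mean(0))
        z=q[:,2]
    m=(P[...,2]>.075)&(P[...,2]<.1)&(H<.08);q=P[m];print('bracket',len(q),q.mean(0) if len(q) else 0, q.max(0) if len(q) else 0)
E
```

```text
[0.45511585 0.25465315 0.084     ] [0.4538713  0.27214505 0.07      ] [0.45372506 0.27167061 0.085     ]
-83.00589119910315 0.017376149101943638
-85.3277584978593 0.017074194176033945
w1 618
((516.4835815429688, -14.840204238891602), 26.920015335083008) [ 0.51672548 -0.01438527  0.066142  ]
bracket 60 [ 0.48165259 -0.01682983  0.08359125] [ 0.48857269 -0.010168    0.08594221]
w2 632
((513.8286743164062, -12.686137199401855), 25.632827758789062) [ 0.50831569 -0.00482297  0.06614507]
bracket 537 [ 0.47013411 -0.01768971  0.08524434] [ 0.48865362 -0.00873619  0.09169376]
```

Call:
jog_arm --plan '[[[0,0,0],[-0.0083,0.0412,-0.003],0.0878],[[0,0,0],[-0.0083,0.0412,-0.003],0.0878],[[0,0,0],[-0.0083,0.0412,-0.003],0.0878],[[0,0,0],[-0.0083,0.0412,-0.003],0.0878],[[0,0,0],[-0.0083,0.0412,-0.003],0.0878],[[0,0,0],[-0.0083,0.0412,-0.003],0.0878],[[0,0,0],[-0.0083,0.0412,-0.003],0.0878],[[0,0,0],[0,0,0],0.0878],[[0,0,0],[0,0,0],0.0878]]'

```text
time: 4.15
tool_pos: [0.4519, -0.0595, 0.25]
tcp_rot: [3.141, -0.001, 0.418]
force: [-0.3, 0.7, -0.3]
opening: 1.0
grasp_force: 0.0
```

```bash
python3 - <<'E'
from h import *
d,P,K,C=snap('wrist','w3.npz');im=d['pixels'][...,::-1]
s=sensors.observe();print(s['time'],s['tool_pos'],s['tcp_rot'],s['qpos'].round(2),C[:3,3])
cv2.imwrite('pics/g.png',cv2.resize(im,(800,600),interpolation=cv2.INTER_CUBIC))
E
```

```text
4.2 [ 0.45158833 -0.05806862  0.24986971] [-3.14148948e+00 -5.39768609e-04  4.20709609e-01] [ 0.27  0.12 -0.3   2.03  0.04  1.01 -1.2 ] [ 0.52631841 -0.02606959  0.39658448]
```

View pics/g.png

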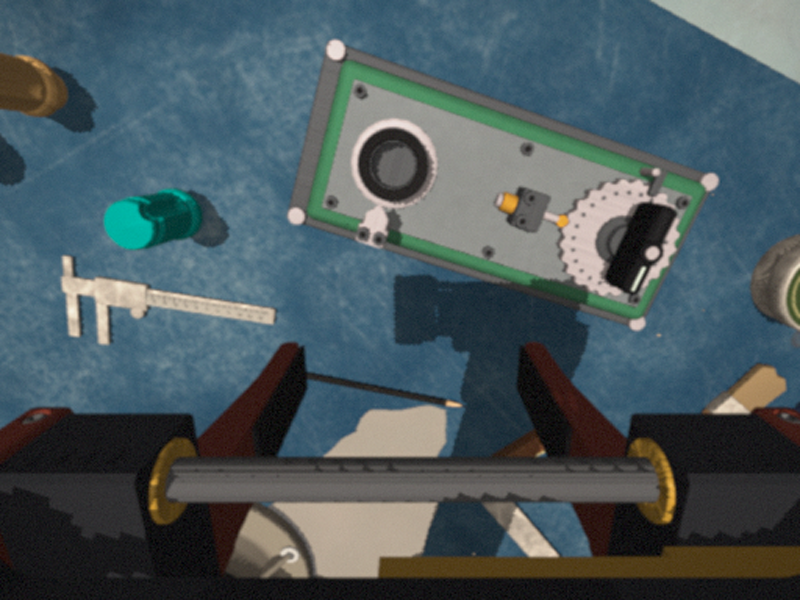

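The view shows the chuck rim centred at (395,165), the knob bar from (660,207) to (622,290), and corner screws at (336,49), (296,215), (710,181) and (638,324). Now I compute the head pose.

```bash
python3 - <<'E'
from h import *
S=np.load('w3.npz');P=S['P'];K=S['K'];C=S['C'];im=S['im']
def back(u,v,z):
    u=(u+.5)*.64-.5;v=(v+.5)*.64-.5
    r=C[:3,:3]@np.array([(u-K[0,2])/K[0,0],-(v-K[1,2])/K[1,1],-1]);return C[:3,3]+r*(z-C[2,3])/r[2]
cs=[]
for u,v in((336,49),(296,215),(710,181),(638,324)):
    q=P[int(v*.64),int(u*.64)];cs.append(back(u,v,q[2]));print(q.round(4),cs[-1].round(4))
cs=np.array(cs);print('corner centre',cs.mean(0),'yaw',[np.degrees(np.arctan2(*(a-b)[1::-1]))-90 for a,b in((cs[0],cs[2]),(cs[1],cs[3]))])
print('chuck px',back(395,165,.068),'knob ends',back(660,207,.101),back(622,290,.101))
def circ(q):
    A=np.c_[2*q,np.ones(len(q))];x=np.linalg.lstsq(A,(q**2).sum(1),rcond=None)[0];return x[:2],np.sqrt(x[2]+x[:2]@x[:2])
c0=np.array(back(395,165,.068)[:2])
m=(abs(P[...,2]-.068)<.003)&(np.hypot(P[...,0]-c0[0],P[...,1]-c0[1])<.032);q=P[m];print('rim',len(q),q.mean(0),cv2.minEnclosingCircle((q[:,:2]*1000).astype(np.float32)))
# knob bar
m=(abs(P[...,2]-.101)<.004)&(np.hypot(P[...,0]-.55,P[...,1]+.2)<.08);q=P[m];print('bar',len(q),q.mean(0),cv2.minAreaRect((q[:,:2]*1000).astype(np.float32)))
m=(abs(P[...,2]-.053)<.003)&(np.hypot(P[...,0]-.55,P[...,1]+.2)<.08);q=P[m];print('plate',len(q),cv2.minEnclosingCircle((q[:,:2]*1000).astype(np.float32)))
m=(abs(P[...,2]-.0415)<.003)&(np.hypot(P[...,0]-.53,P[...,1]+.1)<.2);q=P[m];print('top',len(q),cv2.minAreaRect((q[:,:2]*1000).astype(np.float32)))
m=(P[...,2]>.08)&(np.hypot(P[...,0]-c0[0],P[...,1]-c0[1])<.07);q=P[m];print('br',len(q),q.mean(0),q[q[:,0]>q[:,0].max()-.004].mean(0))
E
```

```text
[0.5771 0.0611 0.0142] [0.5768 0.0611 0.0142]
[0.442  0.0472 0.0147] [0.4416 0.0467 0.0147]
[ 0.6127 -0.2653  0.0168] [ 0.6121 -0.2661  0.0168]
[ 0.4762 -0.2827  0.0147] [ 0.4761 -0.283   0.0147]
corner centre [ 0.52665137 -0.11031519  0.0151192 ] yaw [np.float64(6.163653837156247), np.float64(5.972925608597038)]
chuck px [ 0.51681905 -0.01729738  0.068     ] knob ends [ 0.56532589 -0.19214037  0.101     ] [ 0.50493628 -0.20024694  0.101     ]
rim 889 [ 0.51686955 -0.01571682  0.06640297] ((516.3297729492188, -15.974706649780273), 26.269054412841797)
bar 692 [ 0.53775291 -0.20336334  0.09950847] ((536.6697387695312, -203.997314453125), (63.8056755065918, 16.97500991821289), 10.640027046203613)
plate 2497 ((540.6478271484375, -195.59857177734375), 56.60183334350586)
top 11059 ((527.3277587890625, -109.51939392089844), (115.52149963378906, 295.8683166503906), 5.708511829376221)
br 22895 [ 0.46632279 -0.03037835  0.33275438] [ 0.49000356 -0.07947849  0.32970607]
```

Head yaw is about 6°, with the chuck at (0.517, -0.0157) and the knob at (0.537, -0.2045). The fluted leg is at (0.4535, 0.272), flute azimuth about -84°. I will grasp at yaw 96°, so that turning to yaw 6° brings the flute to the pointer.

Call:
jog_arm --plan '[[[0,0,-8],[0,0,0],0.0878],[[0,0,-8],[0,0,0],0.0878],[[0,0,-8],[0,0,0],0.0878],[[0,0,-8],[0,0,0],0.0878],[[0,0,-8],[0,0,0],0.0878],[[0,0,-8],[0,0,0],0.0878],[[0,0,-8],[0,0,0],0.0878],[[0,0,-8],[0,0,0],0.0878],[[0,0,-8],[0,0,0],0.06],[[0,0,0],[0.041,0.0045,0],0.06],[[0,0,0],[0.041,0.0045,0],0.06],[[0,0,0],[0.041,0.0045,0],0.06],[[0,0,0],[0.041,0.0045,0],0.06],[[0,0,0],[0.041,0.0045,0],0.06],[[0,0,0],[0.041,0.0045,0],0.06],[[0,0,0],[0.041,0.0045,0],0.06],[[0,0,0],[0.041,0.0045,0],0.06],[[0,0,0],[0,0,0],0.06],[[0,0,0],[0,0,0],0.06]]'

```text
time: 6.1
tool_pos: [0.4506, 0.2737, 0.2495]
tcp_rot: [-3.141, -0.0, 1.683]
force: [0.8, -0.1, -0.3]
opening: 0.683
grasp_force: 0.0
```

```bash
cat > go.py <<'E'
from h import *
import sys
x,y,z,yaw=map(float,sys.argv[1:5]);s=sensors.observe();T=pose()
r=np.array(s['tcp_rot']);print('t',round(s['time'],2),'pos',s['tool_pos'].round(4),'rpy',np.degrees(r).round(2),'F',s['force'].round(1),'op',s['opening'].round(3),s['grasp_force'])
D=R.from_matrix(T[:3,:3].T@R.from_euler('xyz',[180,0,yaw],degrees=True).as_matrix())
print('turn',np.degrees(D.as_rotvec()).round(2),'shift',(T[:3,:3].T@(np.array([x,y,z])-T[:3,3])).round(4))
E
python3 go.py .4535 .272 .053 96
```

```text
Traceback (most recent call last):
  File "go.py", line 4, in <module>
    r=np.array(s['tcp_rot']);print('t',round(s['time'],2),'pos',s['tool_pos'].round(4),'rpy',np.degrees(r).round(2),'F',s['force'].round(1),'op',s['opening'].round(3),s['grasp_force'])
                                                                                                                                                 ^^^^^^^^^^^^^^^^^^
AttributeError: 'float' object has no attribute 'round'
```

```bash
sed -i "s/s\['opening'\].round(3)/round(s['opening'],3)/" go.py; for i in 1 2 3; do python3 go.py .4535 .272 .053 96; done
```

```text
t 6.1 pos [0.4506 0.2737 0.2495] rpy [-1.7997e+02 -1.0000e-02  9.6420e+01] F [ 0.8 -0.1 -0.3] op 0.683 0.0
turn [-0.03 -0.01  0.42] shift [-0.0021  0.0028  0.1965]
t 6.1 pos [0.4506 0.2737 0.2495] rpy [-1.7997e+02 -1.0000e-02  9.6420e+01] F [ 0.8 -0.1 -0.3] op 0.683 0.0
turn [-0.03 -0.01  0.42] shift [-0.0021  0.0028  0.1965]
t 6.1 pos [0.4506 0.2737 0.2495] rpy [-1.7997e+02 -1.0000e-02  9.6420e+01] F [ 0.8 -0.1 -0.3] op 0.683 0.0
turn [-0.03 -0.01  0.42] shift [-0.0021  0.0028  0.1965]
```

Call:
jog_arm --plan '[[[0,0,0],[0,0,0.03],0.06],[[0,0,0],[0,0,0.03],0.06],[[0,0,0],[0,0,0.03],0.06],[[0,0,0],[0,0,0.03],0.06],[[0,0,0],[0,0,0],0.06],[[0,0,0],[0,0,0],0.06]]'

```text
time: 6.7
tool_pos: [0.4518, 0.2712, 0.1301]
tcp_rot: [-3.141, 0.001, 1.678]
force: [-0.1, 0.0, 0.4]
opening: 0.683
grasp_force: 0.0
```

```bash
for i in 1 2 ; do python3 go.py .4535 .272 .053 96; done; python3 - <<'E'
from h import *
d,P,K,C=snap('wrist','w4.npz');im=d['pixels'][...,::-1]
m=(np.hypot(P[...,0]-.4535,P[...,1]-.272)<.04)&(P[...,2]>.08)&(P[...,2]<.1)
q=P[m];print(len(q),cv2.minEnclosingCircle((q[:,:2]*1000).astype(np.float32)))
cv2.imwrite('pics/i.png',cv2.resize(im,(800,600),interpolation=cv2.INTER_CUBIC))
E
```

```text
t 6.7 pos [0.4518 0.2712 0.1301] rpy [-1.7996e+02  4.0000e-02  9.6120e+01] F [-0.1  0.   0.4] op 0.683 0.0
turn [-0.04  0.04  0.12] shift [0.0007 0.0019 0.0771]
t 6.7 pos [0.4518 0.2712 0.1301] rpy [-1.7996e+02  4.0000e-02  9.6120e+01] F [-0.1  0.   0.4] op 0.683 0.0
turn [-0.04  0.04  0.12] shift [0.0007 0.0019 0.0771]
1667 ((452.732177734375, 272.3160095214844), 18.573205947875977)
```

View pics/i.png

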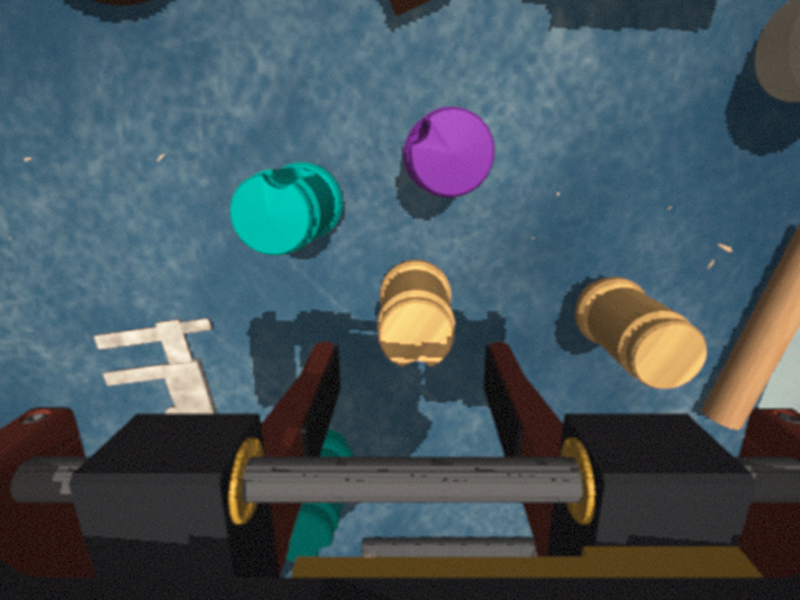

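The leg sits between the fingers, centred at (416,325), with its flute nick at (422,365) pointing along -tool x as planned. Now I descend and grip.

Call:
jog_arm --plan '[[[0,0,0],[0.001,0.001,0.019],0.06],[[0,0,0],[0,0,0.019],0.06],[[0,0,0],[0,0,0.019],0.06],[[0,0,0],[0,0,0.019],0.06],[[0,0,0],[0,0,0],0.06],[[0,0,0],[0,0,0],0.03],[[0,0,0],[0,0,0],0.03],[[0,0,0],[0,0,0],0.03],[[0,0,0],[0,0,0],0.03],[[0,0,0],[0,0,0],0.03],[[0,0,0],[0,0,0],0.03]]'

```text
time: 7.85
tool_pos: [0.4535, 0.2736, 0.055]
tcp_rot: [3.139, -0.001, 1.678]
force: [-0.8, -0.7, 7.7]
opening: 0.436
grasp_force: 30.0
```

```bash
python3 go.py .4535 .272 .25 96
```

```text
t 7.85 pos [0.4535 0.2736 0.055 ] rpy [ 1.7988e+02 -4.0000e-02  9.6160e+01] F [-0.8 -0.7  7.7] op 0.436 30.001241862773895
turn [ 0.12 -0.04  0.16] shift [-0.0015  0.0002 -0.1951]
```

Call:
jog_arm --plan '[[[0,0,0],[0,0,-0.02],0.03],[[0,0,0],[0,0,-0.03],0.03],[[0,0,0],[0,0,-0.035],0.03],[[0,0,0],[0,0,-0.035],0.03],[[0,0,0],[0,0,-0.03],0.03],[[0,0,0],[-0.0368,0.0041,0],0.03],[[0,0,0],[-0.0368,0.0041,0],0.03],[[0,0,0],[-0.0368,0.0041,0],0.03],[[0,0,0],[-0.0368,0.0041,0],0.03],[[0,0,0],[-0.0368,0.0041,0],0.03],[[0,0,0],[-0.0368,0.0041,0],0.03],[[0,0,0],[-0.0368,0.0041,0],0.03],[[0,0,0],[-0.0368,0.0041,0],0.03]]'

```text
time: 9.15
tool_pos: [0.5167, -0.0176, 0.2039]
tcp_rot: [3.142, 0.0, 1.679]
force: [1.3, -0.2, -0.6]
opening: 0.438
grasp_force: 30.0
```

Call:
jog_arm --plan '[[[0,0,7.5],[0,0,0],0.03],[[0,0,7.5],[0,0,0],0.03],[[0,0,7.5],[0,0,0],0.03],[[0,0,7.5],[0,0,0],0.03],[[0,0,7.5],[0,0,0],0.03],[[0,0,7.5],[0,0,0],0.03],[[0,0,7.5],[0,0,0],0.03],[[0,0,7.5],[0,0,0],0.03],[[0,0,7.5],[0,0,0],0.03],[[0,0,7.5],[0,0,0],0.03],[[0,0,7.5],[0,0,0],0.03],[[0,0,7.5],[0,0,0],0.03],[[0,0,0],[0,0,0],0.03],[[0,0,0],[0,0,0],0.03],[[0,0,0],[0,0,0],0.03]]'

```text
time: 10.65
tool_pos: [0.5168, -0.016, 0.2037]
tcp_rot: [-3.142, 0.0, 0.11]
force: [0.3, -0.2, -1.3]
opening: 0.436
grasp_force: 30.0
```

```bash
python3 go.py .5168 -.0157 .105 6; python3 - <<'E'
from h import *
d,P,K,C=snap('wrist','w5.npz');im=d['pixels'][...,::-1]
T=pose()
# leg points: near TCP in tool frame
Q=(P-T[:3,3])@T[:3,:3]
m=(np.hypot(Q[...,0],Q[...,1])<.03)&(Q[...,2]>-.05)&(Q[...,2]<.06)
q=Q[m]
top=q[q[:,2]<-.029+.0];print(len(q),q[:,2].min())
for z in (-.033,-.03,-.028): 
    t=q[abs(q[:,2]-z)<.0015]; print(z,len(t), t.mean(0) if len(t) else '')
t=q[q[:,2]<q[:,2].min()+.008];print(cv2.minEnclosingCircle((t[:,:2]*1000).astype(np.float32)))
cv2.imwrite('pics/j.png',cv2.resize(im[150:300,160:360],(800,600),interpolation=cv2.INTER_CUBIC))
E
```

```text
t 10.65 pos [ 0.5168 -0.016   0.2037] rpy [-180.      0.      6.32] F [ 0.3 -0.2 -1.3] op 0.436 29.99773532152176
turn [-0.    0.    0.32] shift [ 0.0001 -0.0003  0.0987]
9150 -0.049936973214324915
-0.033 286 [ 0.00523133 -0.00050615 -0.03257935]
-0.03 2907 [ 2.91715761e-03  6.49232790e-05 -3.02284329e-02]
-0.028 752 [ 0.00771129 -0.00016587 -0.02847225]
((5.722684860229492, 0.35429173707962036), 27.971637725830078)
```

View pics/j.png

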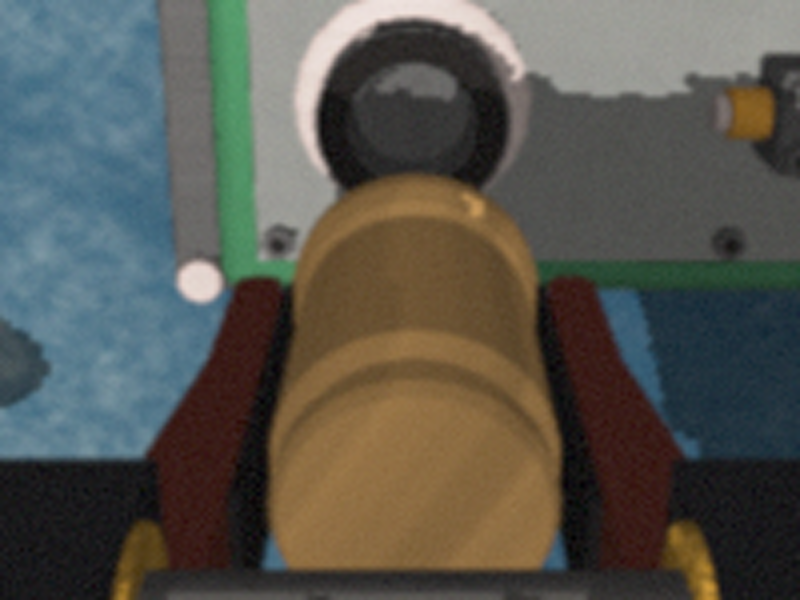

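The leg is held upright, flute away from the camera, with the chuck visible behind it at (415,100). I check the leg's offset in the grip along tool x with a circle fit.

```bash
python3 - <<'E'
from h import *
from scipy.optimize import least_squares
S=np.load('w5.npz');P=S['P'];T=pose();Q=(P-T[:3,3])@T[:3,:3]
for z0,z1,r in((-.019,-.001,.0195),(.0,.018,.0195),(.028,.036,.022)):
    m=(np.hypot(Q[...,0]-.002,Q[...,1])<.026)&(Q[...,2]>z0)&(Q[...,2]<z1)&(abs(Q[...,1])<.015)&(Q[...,0]>.005)
    q=Q[m]
    f=least_squares(lambda p:np.hypot(q[:,0]-p[0],q[:,1]-p[1])-r,[0,0],loss='soft_l1',f_scale=.001);print(len(q),f.x,np.abs(f.fun).mean())
C=S['C'];m=(abs(P[...,2]-.068)<.003)&(np.hypot(P[...,0]-.5168,P[...,1]+.0157)<.03);q=P[m]
print('rim',len(q),q.mean(0),cv2.minEnclosingCircle((q[:,:2]*1000).astype(np.float32)))
E
```

```text
945 [-0.00259626  0.00021146] 0.00041039176223435817
538 [-0.00240134  0.00032402] 0.00015994666750348028
405 [-0.00406092  0.00037327] 0.0011329706109165605
rim 752 [ 0.52267268 -0.01525622  0.06635539] ((516.710693359375, -15.952969551086426), 26.295486450195312)
```

Call:
jog_arm --plan '[[[0,0,0],[0.0018,-0.0003,0.02],0.03],[[0,0,0],[0,0,0.02],0.03],[[0,0,0],[0,0,0.02],0.03],[[0,0,0],[0,0,0.013],0.03],[[0,0,0],[0,0,0],0.03],[[0,0,0],[0,0,0],0.03]]'

```text
time: 11.3
tool_pos: [0.5189, -0.0156, 0.131]
tcp_rot: [-3.142, -0.0, 0.108]
force: [-0.1, -0.2, -1.4]
opening: 0.441
grasp_force: 30.0
```

Call:
jog_arm --plan '[[[0,0,0],[0,0,0.003],0.03],[[0,0,0],[0,0,0.003],0.03],[[0,0,0],[0,0,0.003],0.03],[[0,0,0],[0,0,0.002],0.03],[[0,0,0],[0,0,0],0.03]]'

```text
time: 11.8
tool_pos: [0.5184, -0.0156, 0.1194]
tcp_rot: [-3.142, 0.0, 0.108]
force: [-0.9, 0.8, -1.0]
opening: 0.441
grasp_force: 30.0
```

Call:
jog_arm --plan '[[[0,0,0],[0,0,0.002],0.03],[[0,0,0],[0,0,0.002],0.03],[[0,0,0],[0,0,0.002],0.03],[[0,0,0],[0,0,0.002],0.03],[[0,0,0],[0,0,0],0.03]]'

```text
time: 12.3
tool_pos: [0.5184, -0.0156, 0.1113]
tcp_rot: [-3.142, 0.001, 0.108]
force: [0.3, -0.5, -1.4]
opening: 0.44
grasp_force: 30.0
```

Call:
jog_arm --plan '[[[0,0,0],[0,0,0.0015],0.03],[[0,0,0],[0,0,0.0015],0.03],[[0,0,0],[0,0,0],0.03],[[0,0,0],[0,0,0],0.03]]'

```text
time: 12.7
tool_pos: [0.5186, -0.0156, 0.1086]
tcp_rot: [-3.142, 0.0, 0.108]
force: [0.7, 0.2, -1.6]
opening: 0.438
grasp_force: 30.0
```

Call:
jog_arm --plan '[[[0,0,0],[0,0,0.001],0.03],[[0,0,0],[0,0,0.001],0.03],[[0,0,0],[0,0,0],0.03],[[0,0,0],[0,0,0],0.03]]'

```text
time: 13.1
tool_pos: [0.5188, -0.0156, 0.1069]
tcp_rot: [3.142, -0.0, 0.108]
force: [-1.3, 0.5, 2.4]
opening: 0.44
grasp_force: 30.0
```

Call:
jog_arm --plan '[[[0,0,0],[0,0,0.001],0.03],[[0,0,0],[0,0,0],0.03],[[0,0,0],[0,0,0],0.03]]'

```text
time: 13.4
tool_pos: [0.5188, -0.0156, 0.1068]
tcp_rot: [3.141, -0.0, 0.107]
force: [-4.7, 0.5, 11.5]
opening: 0.438
grasp_force: 30.0
```

The collar is on the rim, with the force rising at z = 0.107. I release and retreat straight up.

Call:
jog_arm --plan '[[[0,0,0],[0,0,0],0.065],[[0,0,0],[0,0,0],0.065],[[0,0,0],[0,0,0],0.065],[[0,0,0],[0,0,0],0.065],[[0,0,0],[0,0,0],0.065]]'

```text
time: 13.9
tool_pos: [0.5186, -0.0156, 0.1055]
tcp_rot: [-3.142, 0.0, 0.108]
force: [-0.2, 0.6, 0.1]
opening: 0.739
grasp_force: 0.0
```

Call:
jog_arm --plan '[[[0,0,0],[0,0,-0.01],0.065],[[0,0,0],[0,0,-0.02],0.065],[[0,0,0],[0,0,-0.03],0.065],[[0,0,0],[0,0,-0.03],0.065],[[0,0,0],[-0.02,0,-0.03],0.065],[[0,0,0],[-0.04,0,-0.01],0.065],[[0,0,0],[0,0,0],0.065],[[0,0,0],[0,0,0],0.065]]'

```text
time: 14.7
tool_pos: [0.4589, -0.0222, 0.2367]
tcp_rot: [3.141, -0.002, 0.107]
force: [0.3, -0.5, 0.6]
opening: 0.739
grasp_force: 0.0
```

```bash
python3 - <<'E'
from h import *
s=sensors.observe();print(s['time'],s['tool_pos'])
d,P,K,C=snap('wrist','w6.npz');im=d['pixels'][...,::-1]
m=(np.hypot(P[...,0]-.517,P[...,1]+.0157)<.03)&(P[...,2]>.125)&(P[...,2]<.16);q=P[m]
print(len(q),q.mean(0),cv2.minEnclosingCircle((q[:,:2]*1000).astype(np.float32)),np.percentile(q[:,2],[5,50,95]))
p=C[:3,:3].T@(np.array([.51,-.0157,.12])-C[:3,3]);u=int(K[0,0]*p[0]/-p[2]+K[0,2]);v=int(K[1,2]-K[1,1]*p[1]/-p[2])
x0,y0=max(u-40,0),max(v-40,0);cr=im[y0:y0+80,x0:x0+80];print(x0,y0)
d2=optics.snapshot('scene');np.savez('sc2.npz',im=d2['pixels'])
e=d2['pixels'][175:225,235:295,::-1]
cv2.imwrite('pics/k.png',np.hstack([cv2.resize(cr,(400,400),interpolation=cv2.INTER_CUBIC),cv2.resize(e,(400,400),interpolation=cv2.INTER_CUBIC)]))
E
```

```text
14.7 [ 0.45890798 -0.02219364  0.2366702 ]
1344 [ 0.51818041 -0.01610536  0.13669129] ((517.1796264648438, -16.260759353637695), 18.98354721069336) [0.1347311  0.13715815 0.13842792]
221 94
```

View pics/k.png

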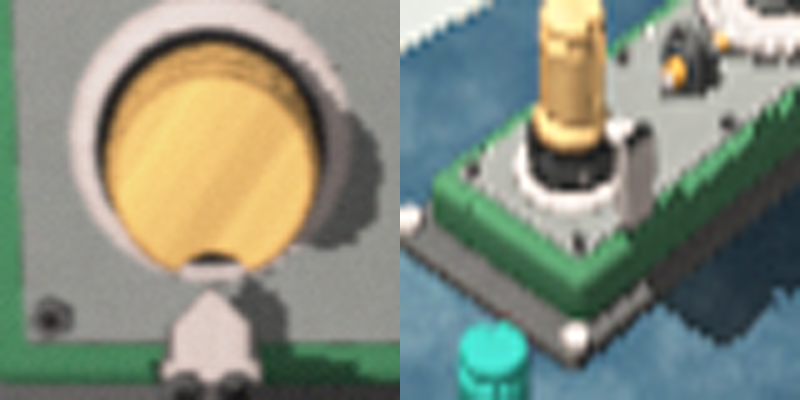

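The leg is home. The flute notch at (212,262) faces the pointer at (210,295), and the top height matches a seated leg. Next is the knob.

```bash
python3 go.py .537 -.2045 .19 6
```

```text
t 14.8 pos [ 0.4596 -0.0219  0.2358] rpy [-1.7999e+02 -4.0000e-02  6.1700e+00] F [-0.7  0.1  1. ] op 0.737 0.0
turn [-0.01 -0.04  0.17] shift [0.0573 0.1899 0.0459]
```

Call:
jog_arm --plan '[[[0,0,0],[0.0096,0.0317,0],0.065],[[0,0,0],[0.0096,0.0317,0],0.065],[[0,0,0],[0.0096,0.0317,0],0.065],[[0,0,0],[0.0096,0.0317,0],0.065],[[0,0,0],[0.0096,0.0317,0],0.055],[[0,0,0],[0.0096,0.0317,0],0.055],[[0,0,0],[0,0,0.03],0.055],[[0,0,0],[0,0,0.03],0.055],[[0,0,0],[0,0,0.02],0.055],[[0,0,0],[0,0,0],0.055],[[0,0,0],[0,0,0],0.055]]'

```text
time: 15.9
tool_pos: [0.5372, -0.2049, 0.1553]
tcp_rot: [-3.141, 0.001, 0.108]
force: [0.9, -0.5, 0.9]
opening: 0.624
grasp_force: 0.0
```

```bash
python3 go.py .537 -.2045 .085 6;python3 - <<'E'
from h import *
d,P,K,C=snap('wrist','w7.npz')
m=(abs(P[...,2]-.0995)<.004)&(np.hypot(P[...,0]-.537,P[...,1]+.2045)<.045);q=P[m];print(len(q),q.mean(0),cv2.minAreaRect((q[:,:2]*1000).astype(np.float32)))
E
```

```text
t 15.9 pos [ 0.5372 -0.2049  0.1553] rpy [-1.7997e+02  5.0000e-02  6.1900e+00] F [ 0.9 -0.5  0.9] op 0.624 0.0
turn [-0.03  0.05  0.19] shift [-0.0001 -0.0003  0.0703]
1340 [ 0.53947199 -0.20440854  0.09913639] ((537.6337280273438, -204.46798706054688), (64.32012939453125, 16.520994186401367), 3.424459457397461)
```

Call:
jog_arm --plan '[[[0,0,0],[0,0,0.02],0.055],[[0,0,0],[0,0,0.02],0.055],[[0,0,0],[0,0,0.015],0.055],[[0,0,0],[0,0,0.015],0.055],[[0,0,0],[0,0,0],0.055],[[0,0,0],[0,0,0],0.005],[[0,0,0],[0,0,0],0.005],[[0,0,0],[0,0,0],0.005],[[0,0,0],[0,0,0],0.005],[[0,0,0],[0,0,0],0.005],[[0,0,0],[0,0,0],0.005],[[0,0,0],[0,0,0],0.005]]'

```text
time: 17.15
tool_pos: [0.5368, -0.2044, 0.0859]
tcp_rot: [-3.141, -0.0, 0.108]
force: [-2.0, 2.8, 3.4]
opening: 0.17
grasp_force: 30.0
```

```bash
python3 go.py .537 -.2045 .085 6; python3 -c "
from h import *
s=sensors.observe();print(s['torque'],s['tau'].round(2))"
```

```text
t 17.15 pos [ 0.5368 -0.2044  0.0859] rpy [-1.7997e+02 -1.0000e-02  6.1900e+00] F [-2.   2.8  3.4] op 0.17 30.00051498413086
turn [-0.03 -0.01  0.19] shift [0.0002 0.0001 0.0009]
[0.5351544  0.243034   0.01404027] [ 1.100e+00 -5.089e+01  1.150e+00 -2.026e+01  4.500e-01 -6.000e-01
  1.000e-02]
```

The bar is gripped, with the opening at 15 mm. I turn clockwise seen from above, which is +z in the tool frame, to the first click.

Call:
jog_arm --plan '[[[0,0,2],[0,0,0],0.005],[[0,0,2],[0,0,0],0.005],[[0,0,2],[0,0,0],0.005],[[0,0,2],[0,0,0],0.005],[[0,0,2],[0,0,0],0.005],[[0,0,2],[0,0,0],0.005],[[0,0,1.5],[0,0,0],0.005],[[0,0,1.5],[0,0,0],0.005],[[0,0,0],[0,0,0],0.005],[[0,0,0],[0,0,0],0.005]]'

```text
time: 18.15
tool_pos: [0.5368, -0.2042, 0.0859]
tcp_rot: [-3.141, 0.0, -0.155]
force: [-2.7, 4.1, 5.4]
opening: 0.163
grasp_force: 30.0
```

```bash
cat > k.py <<'E'
from h import *
s=sensors.observe();print(round(s['time'],2),s['tool_pos'].round(4),np.degrees(s['tcp_rot'][2]).round(2),s['force'].round(1),s['torque'].round(3),s['opening'],s['grasp_force'])
d,P,K,C=snap('wrist')
m=(abs(P[...,2]-.0993)<.003)&(np.hypot(P[...,0]-.537,P[...,1]+.2045)<.045);q=P[m];print(len(q),q.mean(0),cv2.minAreaRect((q[:,:2]*1000).astype(np.float32)))
if len(q)>9: print(cv2.fitLine((q[:,:2]*1000).astype(np.float32),cv2.DIST_L2,0,.01,.01).ravel())
m=(np.hypot(P[...,0]-.517,P[...,1]+.0157)<.03)&(P[...,2]>.125)&(P[...,2]<.16);print('leg',m.sum())
E
python3 k.py
```

```text
18.15 [ 0.5368 -0.2042  0.0859] -8.89 [-2.7  4.1  5.4] [ 0.818  0.33  -0.086] 0.1630624909337372 30.00071793794632
2465 [ 0.54321935 -0.20570695  0.09936936] ((541.3571166992188, -203.79702758789062), (32.05436706542969, 55.5826301574707), 64.44596099853516)
[ 9.8828238e-01 -1.5263663e-01  5.4321936e+02 -2.0570695e+02]
leg 0
```

Call:
jog_arm --plan '[[[0,0,2],[0,0,0],0.005],[[0,0,2],[0,0,0],0.005],[[0,0,2],[0,0,0],0.005],[[0,0,2],[0,0,0],0.005],[[0,0,2],[0,0,0],0.005],[[0,0,2],[0,0,0],0.005],[[0,0,1.5],[0,0,0],0.005],[[0,0,1.5],[0,0,0],0.005],[[0,0,0],[0,0,0],0.005],[[0,0,0],[0,0,0],0.005]]'

```text
time: 19.2
tool_pos: [0.5369, -0.204, 0.0859]
tcp_rot: [-3.141, 0.0, -0.417]
force: [-2.0, 3.6, 5.7]
opening: 0.169
grasp_force: 30.0
```

```bash
python3 k.py
```

```text
19.2 [ 0.5369 -0.204   0.0859] -23.88 [-2.   3.6  5.7] [ 0.927  0.338 -0.054] 0.16874409067024393 30.000731348991394
2445 [ 0.54270564 -0.20738218  0.09935067] ((541.2198486328125, -204.86050415039062), (31.921443939208984, 56.31256866455078), 48.223915100097656)
[ 9.1541076e-01 -4.0252092e-01  5.4270563e+02 -2.0738219e+02]
leg 0
```

Call:
jog_arm --plan '[[[0,0,2],[0,0,0],0.005],[[0,0,2],[0,0,0],0.005],[[0,0,2],[0,0,0],0.005],[[0,0,2],[0,0,0],0.005],[[0,0,2],[0,0,0],0.005],[[0,0,2],[0,0,0],0.005],[[0,0,1.5],[0,0,0],0.005],[[0,0,1.5],[0,0,0],0.005],[[0,0,0],[0,0,0],0.005],[[0,0,0],[0,0,0],0.005],[[0,0,0],[0,0,0],0.005]]'

```text
time: 20.35
tool_pos: [0.537, -0.2037, 0.0859]
tcp_rot: [-3.141, 0.001, -0.678]
force: [-1.6, 5.2, 5.6]
opening: 0.169
grasp_force: 30.0
```

```bash
python3 k.py; python3 - <<'E'
from h import *
d,P,K,C=snap('scene','sc3.npz')
# bar ends outside fingers & leg in scene view
m=(P[...,2]>.09)&(P[...,2]<.105)&(np.hypot(P[...,0]-.537,P[...,1]+.2045)<.04);print('scene bar',m.sum(),P[m].mean(0) if m.any() else '')
m=(P[...,2]>.128)&(P[...,2]<.15)&(np.hypot(P[...,0]-.517,P[...,1]+.0157)<.035);q=P[m];print('leg',len(q),q.mean(0),q.max(0),cv2.minEnclosingCircle((q[:,:2]*1000).astype(np.float32)))
E
```

```text
20.35 [ 0.537  -0.2037  0.0859] -38.86 [-1.6  5.2  5.6] [1.017 0.27  0.002] 0.16934077222690078 30.00074028968811
2459 [ 0.54177786 -0.20902122  0.0993529 ] ((540.9833374023438, -206.49777221679688), (32.42797088623047, 55.65888595581055), 33.53628158569336)
[   0.77909756   -0.6269027   541.77783    -209.02122   ]
leg 0
scene bar 49 [ 0.52839961 -0.2016607   0.099631  ]
leg 60 [ 0.51361631 -0.0162704   0.13779208] [0.53811381 0.00144855 0.14554624] ((518.0223388671875, -18.83051872253418), 20.580759048461914)
```

```bash
python3 - <<'E'
from h import *
d,P,K,C=snap('side');S=np.load('sc3.npz');c=np.array([.5168,-.0157])
for n,Q in(('scene',S['P']),('side',P)):
    m=(Q[...,2]>.088)&(Q[...,2]<.122)&(np.hypot(Q[...,0]-c[0],Q[...,1]-c[1])<.0225)
    q=Q[m];dd=q[:,:2]-c;a=np.degrees(np.arctan2(dd[:,1],dd[:,0]));a=np.where(a<0,a+360,a);r=np.hypot(*dd.T)*1000
    b=np.arange(40,240,10);print(n,len(q),[(int(x),round(float(np.median(r[(a>=x)&(a<x+10)])),1)) for x in b if ((a>=x)&(a<x+10)).sum()>2])
E
```

```text
scene 70 [(70, 15.0), (90, 15.3), (110, 17.9), (120, 17.9), (140, 12.9), (150, 12.5), (160, 16.6), (170, 18.3), (180, 17.7), (200, 18.2), (210, 20.5)]
side 86 [(50, 19.2), (60, 16.9), (70, 18.3), (80, 16.4), (90, 16.6), (100, 18.1), (110, 19.1), (120, 17.9), (140, 13.7), (150, 15.6), (160, 18.1), (170, 15.4), (180, 18.6), (200, 20.7)]
```

Both cameras show the groove, at a radius of about 13 mm, at azimuth about 145°. The target is 141°. The knob is at the third notch with almost no torque, so I hand the job in.

```bash
python3 -c "
from rig import arm
print(arm.close_job())"
```

```text
the job is handed in; nothing more can be done
None
```

I seated the fluted leg in the chuck with its flute facing the pointer, let it go, then turned the knob to the third click and handed in still gripping it; the flute measured about an eighth of a turn on (roughly 145° against a target of 141°), and no verdict came back.

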